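Find the rocking lid and seat it

TASK

Four identical white lids stand in the wooden sample block; three are sound and one is not seated. Press lightly with the fingertips near the rim of the lids, one after another, until one rocks under the finger; then press that lid in its middle, firmly, until it is fully home, and draw clear. Only press: squeeze no sound lid right down, do not pull any lid up, and leave the tubs and other goods where they are.

Things in the scene. Friction and masses are not known exactly. Their poses are not given: they have to be found in the camera images.
- block: the fixed pale wooden sample block, 168 (x) x 258 (y) x 34 mm. Origin on the table under the middle of the square of four lids (the block reaches 84 mm to its +y, 174 mm to its -y side, where a loose lidded putty tub 78 mm across and 42 mm high stands on it); z up. It stands on the right half of the table, turned up to 0.3 rad. Bins with boards up to 360 mm high stand on the other table, to the left (y above 0.1): come to the block round them, high and near the base.
- far_left (a point): middle of the far left lid's place, on the block's upper face (z = 34 mm), 40 mm from the block's middle along each of its axes. In each place stands a round white lid, 60 mm across, whose flat top is 10 to 14 mm above this point (it differs from lid to lid and says nothing about which is loose). All lids look the same and any of the four places may hold the loose one.
- far_right (a point): middle of the far right lid's place, on the block's upper face (z = 34 mm), 40 mm from the block's middle along each of its axes. In each place stands a round white lid, 60 mm across, whose flat top is 10 to 14 mm above this point (it differs from lid to lid and says nothing about which is loose). All lids look the same and any of the four places may hold the loose one.
- near_left (a point): middle of the near left lid's place, on the block's upper face (z = 34 mm), 40 mm from the block's middle along each of its axes. In each place stands a round white lid, 60 mm across, whose flat top is 10 to 14 mm above this point (it differs from lid to lid and says nothing about which is loose). All lids look the same and any of the four places may hold the loose one.
- near_right (a point): middle of the near right lid's place, on the block's upper face (z = 34 mm), 40 mm from the block's middle along each of its axes. In each place stands a round white lid, 60 mm across, whose flat top is 10 to 14 mm above this point (it differs from lid to lid and says nothing about which is loose). All lids look the same and any of the four places may hold the loose one.
- rock_a (a joint): tilt (rad) of the loose lid, wherever it is, about one level axis; 0 = level. Pressed near its rim with 1 to 2 N the loose lid tips up to 0.14 either way in rock_a or rock_b or both (its axes are turned by an unknown amount), about 3 mm down at 21 mm from its middle; it springs level when let go. A sound lid does not tip.
- rock_b (a joint): tilt (rad) of the loose lid about the level axis at right angles to rock_a; the same range and spring.
- seat (a joint): how far (m) the loose lid has been pressed down from where it is found: 0 at the start, 0.006 = fully home, against a stop. It moves at about 12 N pressed in its middle (pressed near the rim it jams: twice that or more) and stays where it is left. The lower it is, the less it rocks. Negative = pulled up.
- sound_1 (a joint): how far (m) one of the three sound lids (it may be in any place) is pressed down: 0 free, 0.009 at its stop. It sinks level on a soft spring seal, 1.6 N per mm, and comes back by itself; past 0.006 (about 10 N) the seal is spoilt.
- sound_2 (a joint): how far (m) one of the three sound lids (it may be in any place) is pressed down: 0 free, 0.009 at its stop. It sinks level on a soft spring seal, 1.6 N per mm, and comes back by itself; past 0.006 (about 10 N) the seal is spoilt.
- sound_3 (a joint): how far (m) one of the three sound lids (it may be in any place) is pressed down: 0 free, 0.009 at its stop. It sinks level on a soft spring seal, 1.6 N per mm, and comes back by itself; past 0.006 (about 10 N) the seal is spoilt.
- tub_on_block: loose lidded putty tub, 78 mm across, 42 mm high, on the block's -y end; leave it. Origin under its middle.
- tub_a: loose lidded putty tub, 78 mm across, 42 mm high, on the table to the right of the block; leave it.
- tub_b: another such tub, behind the drawer chest; leave it.
- tags: loose pack of tags, 88 x 62 x 14 mm, lying on top of the drawer chest (135 mm high, left of the block); leave it.
- cards: loose deck of cards in its box, 66 x 98 x 30 mm, to the right of the block; leave it.
- cup: small gilt pot, 67 mm across, 58 mm high, behind the drawer chest; leave it.

How it is judged:
By the outcome, as a careful person would: the job done as asked, in the order asked, and still so for the second after the job is handed in, with the robot touching nothing.
It also fails if it takes over 51 s, if anything falls off the work surface, if the arm or the gripper's body presses on something with over 40 N, if the wrist force passes 120 N, or if a joint passes its speed limit or range.

ROBOT

A 6-joint arm with a two-finger parallel gripper is mounted at the origin on a cart in front of the work surface, level with it; the furniture and walls round the work are solid. World frame = base frame: x ahead of the robot, y to its left, z up, the work surface at z = 0. Lengths are in m, angles in degrees, forces in N, time in s.
With the tool pointing down it reaches from about 0.375 to 0.825 m from the base axis. Payload 5.5 kg.
Tool frame: the origin (TCP) lies between the finger pads; the fingertips stand 11 mm ahead of it and the grasp point (between the pads) lies 8 mm behind it (finger_overhang is the z of the fingertips in the tool frame, in m); z points along the fingers, y is the line along which they close (so a half turn about z gives the same grasp; the last joint's range is limited). The gripper opens to 85 mm and grips with 20 to 120 N. Pads are 22 mm wide; open, the fingers measure 114 mm over their backs; the gripper's body (76 mm by 85 mm) begins 54 mm behind the grasp point. The pads swing forward as they close: fully open they stand 13 mm farther back than shut.
Start: joints at [71.849, 17.962, -2.699, 69.339, 0, 90], TCP at [0.187, 0.57, 0.242] pointing down, gripper open.
Joint ranges: [-152.73, 152.73], [-39.44, 99.34], [-58.76, 71.6], [-118.89, 123.64], [-81.53, 83.1], [-180, 180]. Speed limits (degrees/s): [136.94, 136.94, 172.46, 180, 180, 180].

INTERFACE

Orientations are given as [roll, pitch, yaw] about the fixed x, y, z axes, in that order (R = Rz(yaw) Ry(pitch) Rx(roll)).
In Python, from station import * gives the robot as it stands.
- The arm moves only by the tool play_rows, never from a script. Its argument "series" is a list of rows, each an object of numbers: "dx", "dy", "dz": the shift along the tool's x, y, z each as a share of 2 cm, from -1 to 1; "yaw": the turn about the tool's z as a share of pi/2 rad, from -1 to 1. In form: [{"dx": .., "dy": .., "dz": .., "yaw": ..}, ...]. A call has 1 to 10 rows; each row shifts and turns the commanded pose from where the row before left it, along the tool's axes as they then stand; what a row does not reach is not made up. A row lasts 1/10 s, in which the tool goes at most 50 mm and 8.59 degrees, less where a joint would pass 70% of its speed; a pose out of reach is approached as far as the arm can. A call with a number of a shift or a turn outside -1 to 1 is refused whole. A call with a gripper value outside its range is refused whole. "fingers" is the finger opening in mm, from 0 to 85.4, set as the call begins (left out, the last holds). The fingers move at their own pace and stop on an object; "force" is the grip in N (left out, the last holds). Time passes only in rows, so rows that do not move let the fingers close. It gives the time, the measured TCP pose, the force, the opening and the grip force at its end, in the units of the state.
- observe(): the state, without advancing time (a new reading comes with each control period).
- camera(name): name is "scene" or "top" or "wrist"; returns a dict with "color" (420x560x3 uint8, blue, green, red), "fx", "fy", "cx", "cy" (pixels), "rvec" (rotation vector, rad) and "tvec" (3), from world to camera coordinates, as OpenCV has them; the wrist camera has in their place "tool_from_camera" (4x4, takes a point from camera to tool coordinates, whose origin is the TCP and whose axes are the flange's). Camera axes: x right, y down, z forward; pixel columns grow to the right and rows downward; lengths in m; the calibration is good to about 2 mm. A picture is of the moment at which its call begins: read the wrist's pose just before it. There is no depth.
- hand_in(): hands the job in; it is judged then, once.
The state is a dict: "t": time; "joints": joint angles; "qvel": joint speeds; "joint_efforts": joint torques, N m; "position": TCP position; "orientation": TCP orientation; "wrist_force": force on the tool from outside, world axes, zero at the start; "torque": the same for the moment, N m; "grip_width": finger opening in m; "grip_force": force on a finger pad.
Only numpy, scipy, OpenCV 4.12 (cv2) and the standard library are available. Lean on these libraries where they do the work, as an engineer would, in place of code of your own. Each camera call takes 0.05 s, during which the arm holds its last target. There are 200 camera calls.

## Working session

There is one attempt and no reset: what is moved stays moved. The work goes in short steps, Python scripts to look and compute and a tool call to move; the robot and the scene stay as the last step left them, time stands still between calls to the robot, and variables do not carry over. Pictures are saved under pics/ and viewed, at most 10 in all, crops included, and the job is handed in when it is done.

Besides the shell and the picture viewer there is one more tool, called after "Call:" as name(argument=value, ...) on one line, values as JSON. play_rows: Moves the arm, as the interface text tells. Its arguments: {"type":"object","properties":{"series":{"type":"array"},"fingers":{"type":"number"},"force":{"type":"number"}},"required":["series"]}

```bash
mkdir -p pics; ls
python3 - <<'E'
from station import *
import cv2
print(observe())
for n in("scene","top"):
    c=camera(n); cv2.imwrite(f"pics/{n}0.png",c["color"]); print(n,{k:v for k,v in c.items() if k!="color"})
E
```

```text
pics
{'t': 0.0, 'joints': array([ 7.18492252e+01,  1.80030813e+01, -2.75516138e+00,  6.93388511e+01,
        1.14336819e-03,  8.99989246e+01]), 'qvel': array([ 0.0002708 ,  0.01060126, -0.00112967,  0.02178964, -0.04867816,
        0.0244325 ]), 'joint_efforts': array([-3.38441867e-03, -5.39592826e+01,  3.39747190e+01,  1.93616340e-02,
       -2.54866336e-04,  4.01496308e-06]), 'position': array([0.18673057, 0.56961358, 0.24143901]), 'orientation': array([-1.79902906e+02, -1.14518887e-03,  1.61850299e+02]), 'wrist_force': array([-0.71776739, -0.41685989,  0.42582917]), 'torque': array([-0.03851987,  0.01325287, -0.03189549]), 'grip_force': 0.0, 'grip_width': 0.08542445798121026}
scene {'fx': 399.5186380021569, 'fy': 399.5186380021569, 'cx': 279.6045431110275, 'cy': 206.7946084293187, 'rvec': array([ 2.39130112, -0.71218105,  0.25636092]), 'tvec': array([-0.61847106,  0.05935274,  1.02638134])}
top {'fx': 413.76071987908955, 'fy': 413.76071987908955, 'cx': 278.8431062454579, 'cy': 211.65647135050023, 'rvec': array([ 2.06214112, -2.14488861,  0.23421964]), 'tvec': array([-0.30767836,  0.54334964,  0.8935347 ])}
```

View pics/scene0.png

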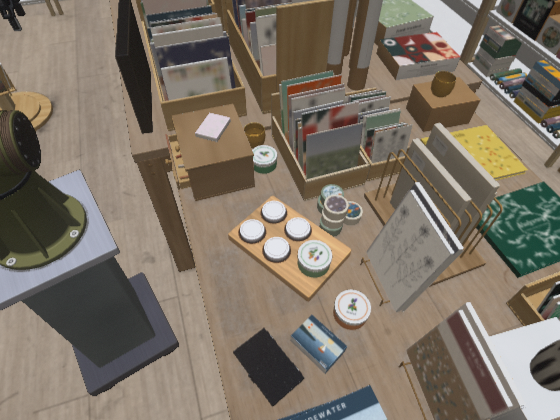

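View pics/top0.png

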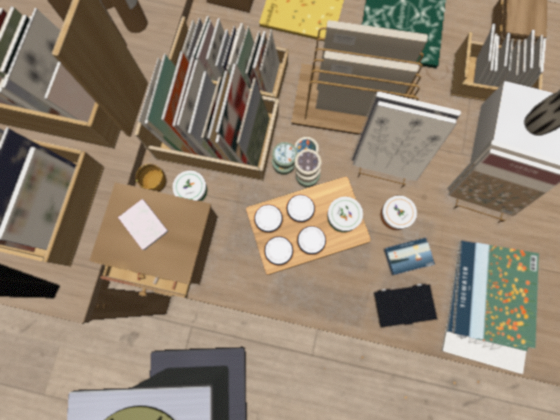

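The top view shows four lids at about (268,218), (301,208), (279,250) and (312,240), with the tub on the block at (345,213). In the scene view the lids are at (273,211), (298,229), (252,230) and (276,249).

```bash
cat > h.py <<'E'
import cv2, numpy as np
def plane(c,uv,z):
    R=cv2.Rodrigues(c["rvec"])[0]; o=-R.T@c["tvec"]
    d=R.T@np.array([(uv[0]-c["cx"])/c["fx"],(uv[1]-c["cy"])/c["fy"],1])
    return o+d*(z-o[2])/d[2]
def blobs(img,box,th=185):
    x0,y0,x1,y1=box; hsv=cv2.cvtColor(img,cv2.COLOR_BGR2HSV)
    m=((hsv[...,2]>th)&(hsv[...,1]<45)).astype(np.uint8); k=np.zeros_like(m); k[y0:y1,x0:x1]=m[y0:y1,x0:x1]
    cs,_=cv2.findContours(k,cv2.RETR_EXTERNAL,cv2.CHAIN_APPROX_NONE)
    return [(cv2.fitEllipse(q)) for q in cs if cv2.contourArea(q)>150]
E
python3 - <<'E'
from station import *
from h import *
for n,b in(("top",(245,190,330,268)),("scene",(235,195,315,265))):
    c=camera(n)
    for e in blobs(c["color"],b): print(n,np.round(e[0],1),np.round(e[1],1),np.round(plane(c,e[0],.046),4))
s=camera("top")
for nm,uv in(("chest",(212,203)),("rackcorner",(300,120)),("tubstack",(308,165)),("chest2",(188,283))): print(nm,plane(s,uv,.0 if nm!="tubstack" else .1))
w=camera("wrist"); print(w["tool_from_camera"],w["fx"],w["cx"],w["cy"])
E
```

```text
top [278.3 249.8] [25.  25.2] [ 0.4446 -0.3242  0.046 ]
top [311.5 239. ] [24.8 25.2] [ 0.4663 -0.4016  0.046 ]
top [267.8 217.2] [24.4 24.9] [ 0.5218 -0.3027  0.046 ]
top [300.4 207.1] [24.1 24.8] [ 0.5428 -0.3799  0.046 ]
scene [306.6 252.6] [16.6 26.3] [ 0.5184 -0.4519  0.046 ]
scene [276.1 247. ] [20.4 24.3] [ 0.4668 -0.4001  0.046 ]
scene [251.6 228.8] [19.1 23.3] [ 0.4452 -0.3234  0.046 ]
scene [297.7 226.9] [18.7 23.3] [ 0.543  -0.3802  0.046 ]
scene [273.4 209.5] [17.6 22.5] [ 0.5221 -0.3023  0.046 ]
chest [ 0.57276731 -0.16520579  0.        ]
rackcorner [ 0.78446834 -0.3930264   0.        ]
tubstack [ 0.62722   -0.3987209  0.1      ]
chest2 [ 3.80200680e-01 -1.07864867e-01 -1.11022302e-16]
[[-3.48987151e-04 -9.62082293e-01 -2.72759124e-01  6.91437942e-02]
 [ 9.99999608e-01 -1.13757163e-04 -8.78222724e-04  1.37943345e-03]
 [ 8.13894228e-04 -2.72759324e-01  9.62081955e-01 -1.31885599e-01]
 [ 0.00000000e+00  0.00000000e+00  0.00000000e+00  1.00000000e+00]] 313.777889632979 278.7223729464019 206.82706745657453
```

Call:
play_rows(series=[{"dz": -1}, {"dz": -1}, {"dz": -1}, {"dz": -1}, {"dz": -1}, {"dz": -1}, {"dz": -1}, {"dz": -1}, {"dz": -1}, {"dz": -1}], fingers=0)

```text
invalid input
```

Run:
```python
from station import *
from h import *
a=camera("wrist")["color"];b=camera("scene")
cv2.imwrite("pics/a.png",np.vstack([cv2.resize(a,(400,300)),cv2.resize(b["color"],(400,300))]))
c=camera("top")
for h in(0,.2,.36): print(h,[np.round(plane(c,uv,h),3) for uv in((58,290),(60,15),(140,130))])
def P(c): return np.diag([1,1,1])@np.array([[c["fx"],0,c["cx"]],[0,c["fy"],c["cy"]],[0,0,1]])@np.c_[cv2.Rodrigues(c["rvec"])[0],c["tvec"]]
for nm,u,v in(("stack",(308,160),(335,203)),("panelend",(58,290),(163,148))):
    X=cv2.triangulatePoints(P(c),P(b),np.array(u,float),np.array(v,float))[:,0]; print(nm,X[:3]/X[3])
```

```text
0 [array([0.376, 0.199, 0.   ]), array([1.123, 0.252, 0.   ]), array([0.774, 0.019, 0.   ])]
0.2 [array([0.365, 0.093, 0.2  ]), array([0.961, 0.135, 0.2  ]), array([ 0.682, -0.05 ,  0.2  ])]
0.36 [array([0.356, 0.008, 0.36 ]), array([0.831, 0.042, 0.36 ]), array([ 0.609, -0.106,  0.36 ])]
stack [ 0.63910002 -0.39918865  0.09570939]
panelend [ 0.40141228  0.26921387 -0.13968432]
```

View pics/a.png

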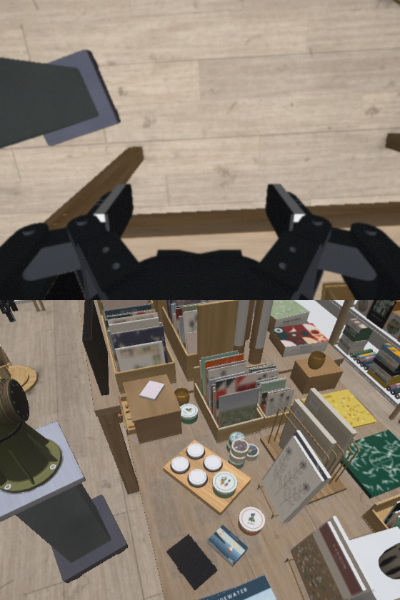

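The wrist picture shows the open fingers at the bottom over the floor beside the left table, and nothing stands above the hand. The move was refused, so I'll repeat it with all four keys.

Call:
play_rows(series=[{"dx": 0, "dy": 0, "dz": -1, "yaw": 0}, {"dx": 0, "dy": 0, "dz": -1, "yaw": 0}, {"dx": 0, "dy": 0, "dz": -1, "yaw": 0}, {"dx": 0, "dy": 0, "dz": -1, "yaw": 0}, {"dx": 0, "dy": 0, "dz": -1, "yaw": 0}, {"dx": 0, "dy": 0, "dz": -1, "yaw": 0}, {"dx": 0, "dy": 0, "dz": -1, "yaw": 0}, {"dx": 0, "dy": 0, "dz": -1, "yaw": 0}, {"dx": 0, "dy": 0, "dz": -1, "yaw": 0}, {"dx": 0, "dy": 0, "dz": -1, "yaw": 0}], fingers=0, force=40)

```text
t: 1.45
position: [0.1869, 0.5701, 0.4432]
orientation: [180.0, 0.0, 161.9]
wrist_force: [-0.2, -0.1, -0.8]
grip_width: -0.0003
grip_force: 0.0
```

Call:
play_rows(series=[{"dx": 0, "dy": -1, "dz": 0, "yaw": 0}, {"dx": 0, "dy": -1, "dz": 0, "yaw": 0}, {"dx": 0, "dy": -1, "dz": 0, "yaw": 0}, {"dx": 0, "dy": -1, "dz": 0, "yaw": 0}, {"dx": 0, "dy": -1, "dz": 0, "yaw": 0}, {"dx": -1, "dy": -1, "dz": 0, "yaw": 0}, {"dx": -1, "dy": -1, "dz": 0, "yaw": 0}, {"dx": -1, "dy": -1, "dz": 0, "yaw": 0}, {"dx": -1, "dy": -1, "dz": 0, "yaw": 0}, {"dx": -1, "dy": -1, "dz": 0, "yaw": 0}])

```text
t: 2.45
position: [0.2199, 0.3479, 0.4425]
orientation: [180.0, 0.0, 161.9]
wrist_force: [-0.4, 0.7, -0.2]
grip_width: -0.0001
grip_force: 0.0
```

Call:
play_rows(series=[{"dx": -0.95, "dy": -0.64, "dz": 0, "yaw": 0}, {"dx": -0.95, "dy": -0.64, "dz": 0, "yaw": 0}, {"dx": -0.95, "dy": -0.64, "dz": 0, "yaw": 0}, {"dx": -0.95, "dy": -0.64, "dz": 0, "yaw": 0}, {"dx": -0.95, "dy": -0.64, "dz": 0, "yaw": 0}, {"dx": -0.95, "dy": -0.64, "dz": 0, "yaw": 0}, {"dx": -0.95, "dy": -0.64, "dz": 0, "yaw": 0}, {"dx": -0.95, "dy": -0.64, "dz": 0, "yaw": 0}, {"dx": -0.95, "dy": -0.64, "dz": 0, "yaw": 0}, {"dx": -0.95, "dy": -0.64, "dz": 0, "yaw": 0}])

```text
t: 3.45
position: [0.3607, 0.1673, 0.4425]
orientation: [180.0, 0.0, 161.8]
wrist_force: [1.0, 0.1, 0.7]
grip_width: -0.0003
grip_force: 0.0
```

Call:
play_rows(series=[{"dx": -0.46, "dy": -0.97, "dz": 0, "yaw": 0}, {"dx": -0.46, "dy": -0.97, "dz": 0, "yaw": 0}, {"dx": -0.46, "dy": -0.97, "dz": 0, "yaw": 0}, {"dx": -0.46, "dy": -0.97, "dz": 0, "yaw": 0}, {"dx": -0.46, "dy": -0.97, "dz": 0, "yaw": 0}, {"dx": -0.46, "dy": -0.97, "dz": 0, "yaw": 0}, {"dx": -0.46, "dy": -0.97, "dz": 0, "yaw": 0}, {"dx": -0.46, "dy": -0.97, "dz": 0, "yaw": 0}, {"dx": -0.46, "dy": -0.97, "dz": 0, "yaw": 0}, {"dx": -0.46, "dy": -0.97, "dz": 0, "yaw": 0}])

```text
t: 4.45
position: [0.3872, -0.0458, 0.4425]
orientation: [180.0, 0.0, 161.8]
wrist_force: [0.7, -0.4, 0.6]
grip_width: -0.0001
grip_force: 0.0
```

Call:
play_rows(series=[{"dx": -0.46, "dy": -1, "dz": 0, "yaw": 0}, {"dx": -0.46, "dy": -1, "dz": 0, "yaw": 0}, {"dx": -0.46, "dy": -1, "dz": 0, "yaw": 0}, {"dx": -0.46, "dy": -1, "dz": 0, "yaw": 0}, {"dx": -0.46, "dy": -1, "dz": 0, "yaw": 0}, {"dx": -0.46, "dy": -1, "dz": 0, "yaw": 0}, {"dx": -0.46, "dy": -1, "dz": 0, "yaw": 0}, {"dx": -0.46, "dy": -1, "dz": 0, "yaw": 0}, {"dx": -0.46, "dy": -1, "dz": 0, "yaw": 0}, {"dx": -0.46, "dy": -1, "dz": 0, "yaw": 0}])

```text
t: 5.45
position: [0.4124, -0.2645, 0.4424]
orientation: [-180.0, 0.0, 161.8]
wrist_force: [0.6, 0.1, -0.5]
grip_width: -0.0003
grip_force: 0.0
```

Call:
play_rows(series=[{"dx": -0.46, "dy": -1, "dz": 0.6, "yaw": 0}, {"dx": -0.46, "dy": -1, "dz": 1, "yaw": 0}, {"dx": -0.46, "dy": -1, "dz": 1, "yaw": 0}, {"dx": 0, "dy": 0, "dz": 1, "yaw": -0.093}, {"dx": 0, "dy": 0, "dz": 1, "yaw": -0.093}, {"dx": 0, "dy": 0, "dz": 1, "yaw": -0.093}, {"dx": 0, "dy": 0, "dz": 1, "yaw": -0.093}, {"dx": 0, "dy": 0, "dz": 1, "yaw": 0}, {"dx": 0, "dy": 0, "dz": 1, "yaw": 0}, {"dx": 0, "dy": 0, "dz": 1, "yaw": 0}])

```text
t: 6.45
position: [0.4199, -0.3292, 0.2496]
orientation: [-180.0, 0.0, -164.7]
wrist_force: [-0.3, -0.2, 0.2]
grip_width: -0.0
grip_force: 0.0
```

```bash
cat >> h.py <<'E'
def wplane(s,c,uv,z):
    from scipy.spatial.transform import Rotation as Ro
    R=Ro.from_euler("xyz",s["orientation"],degrees=True).as_matrix(); T=c["tool_from_camera"]
    d=R@T[:3,:3]@np.array([(uv[0]-c["cx"])/c["fx"],(uv[1]-c["cy"])/c["fy"],1]); o=R@T[:3,3]+s["position"]
    return o+d*(z-o[2])/d[2]
E
python3 - <<'E'
from station import *
from h import *
s=observe(); c=camera("wrist"); cv2.imwrite("pics/w1.png",c["color"])
for e in blobs(c["color"],(0,0,560,420)): print(np.round(e[0],0),np.round(e[1],0),np.round(wplane(s,c,e[0],.046),4))
E
```

```text
[543. 356.] [42. 56.] [0.5474 0.0579 0.046 ]
[210. 270.] [42. 52.] [ 0.5412 -0.3791  0.046 ]
[115. 241.] [66. 78.] [ 0.5343 -0.4914  0.046 ]
[205. 207.] [51. 55.] [ 0.4668 -0.4009  0.046 ]
[277. 206.] [52. 53.] [ 0.4447 -0.3232  0.046 ]
[ 20. 209.] [49. 68.] [ 0.5235 -0.5989  0.046 ]
[ 26. 121.] [20. 67.] [ 0.4252 -0.5977  0.046 ]
[446. 126.] [32. 88.] [ 0.3153 -0.1772  0.046 ]
[475. 106.] [ 6. 41.] [ 0.2899 -0.1564  0.046 ]
[506.  89.] [19. 46.] [ 0.2665 -0.1343  0.046 ]
[307.  36.] [ 9. 64.] [ 0.2735 -0.3406  0.046 ]
[332.  17.] [11. 57.] [ 0.2514 -0.3216  0.046 ]
```

View pics/w1.png

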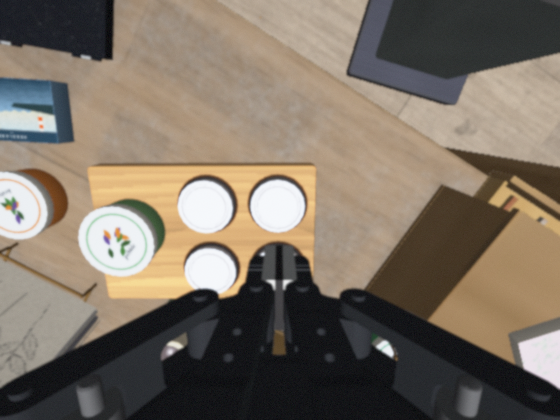

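The wrist picture confirms the lids: near left at (277,206), near right at (205,207) and far right at (210,270), with the far left behind the fingers at about (278,262). The closed fingers hang just off the near rim of the near-left lid, so I'll descend.

Call:
play_rows(series=[{"dx": 0, "dy": 0, "dz": 1, "yaw": 0}, {"dx": 0, "dy": 0, "dz": 1, "yaw": 0}, {"dx": 0, "dy": 0, "dz": 1, "yaw": 0}, {"dx": 0, "dy": 0, "dz": 1, "yaw": 0}, {"dx": 0, "dy": 0, "dz": 1, "yaw": 0}, {"dx": 0, "dy": 0, "dz": 1, "yaw": 0}, {"dx": 0, "dy": 0, "dz": 1, "yaw": 0}, {"dx": 0, "dy": 0, "dz": 1, "yaw": 0}, {"dx": 0, "dy": 0, "dz": 0.8, "yaw": 0}, {"dx": 0, "dy": 0, "dz": 0, "yaw": 0}])

```text
t: 7.5
position: [0.4187, -0.3283, 0.0728]
orientation: [179.8, -0.1, -164.7]
wrist_force: [-0.5, -0.5, 0.5]
grip_width: 0.0
grip_force: 0.0
```

Run:
```python
import station; from station import *
print([k for k in dir(station) if k[0]!='_'], getattr(station,"finger_overhang",None))
for i in range(3): s=observe(); print(s["position"],s["wrist_force"],s["t"])
```

```text
['Unreachable', 'camera', 'finger_overhang', 'hand_in', 'observe'] 0.011
[ 0.41874475 -0.32828849  0.07276984] [-0.4501421  -0.48020054  0.54385163] 7.5
[ 0.41874475 -0.32828849  0.07276984] [-0.4501421  -0.48020054  0.54385163] 7.5
[ 0.41874475 -0.32828849  0.07276984] [-0.4501421  -0.48020054  0.54385163] 7.5
```

Call:
play_rows(series=[{"dx": -0.1, "dy": 0, "dz": 0.4, "yaw": 0}, {"dx": 0, "dy": 0, "dz": 0.2, "yaw": 0}, {"dx": 0, "dy": 0, "dz": 0, "yaw": 0}])

```text
t: 7.8
position: [0.4221, -0.3287, 0.0624]
orientation: [-180.0, 0.0, -164.7]
wrist_force: [0.2, -0.5, 0.1]
grip_width: 0.0001
grip_force: 0.0
```

Call:
play_rows(series=[{"dx": 0, "dy": 0, "dz": 0.05, "yaw": 0}, {"dx": 0, "dy": 0, "dz": 0, "yaw": 0}])

```text
t: 8.0
position: [0.4221, -0.3289, 0.0617]
orientation: [-180.0, 0.0, -164.7]
wrist_force: [-0.2, -1.2, 0.3]
grip_width: 0.0001
grip_force: 0.0
```

Call:
play_rows(series=[{"dx": 0, "dy": 0, "dz": 0.05, "yaw": 0}, {"dx": 0, "dy": 0, "dz": 0, "yaw": 0}])

```text
t: 8.2
position: [0.4219, -0.3287, 0.0604]
orientation: [-180.0, 0.0, -164.7]
wrist_force: [-0.4, -0.5, -0.3]
grip_width: 0.0004
grip_force: 0.0
```

Call:
play_rows(series=[{"dx": 0, "dy": 0, "dz": 0.05, "yaw": 0}, {"dx": 0, "dy": 0, "dz": 0, "yaw": 0}])

```text
t: 8.4
position: [0.4218, -0.3287, 0.0592]
orientation: [180.0, -0.0, -164.7]
wrist_force: [-0.1, -0.1, 0.1]
grip_width: 0.0001
grip_force: 0.0
```

Call:
play_rows(series=[{"dx": 0, "dy": 0, "dz": 0.05, "yaw": 0}, {"dx": 0, "dy": 0, "dz": 0, "yaw": 0}])

```text
t: 8.6
position: [0.4218, -0.3286, 0.0582]
orientation: [180.0, -0.0, -164.7]
wrist_force: [0.1, 0.1, -0.8]
grip_width: -0.0003
grip_force: 0.0
```

Call:
play_rows(series=[{"dx": 0, "dy": 0, "dz": 0.05, "yaw": 0}, {"dx": 0, "dy": 0, "dz": 0, "yaw": 0}])

```text
t: 8.8
position: [0.4219, -0.3287, 0.0572]
orientation: [-180.0, 0.0, -164.7]
wrist_force: [0.1, 0.8, 0.7]
grip_width: -0.0004
grip_force: 0.1
```

Call:
play_rows(series=[{"dx": 0, "dy": 0, "dz": 0.05, "yaw": 0}, {"dx": 0, "dy": 0, "dz": 0, "yaw": 0}])

```text
t: 9.0
position: [0.4219, -0.3287, 0.0563]
orientation: [-180.0, 0.0, -164.7]
wrist_force: [-0.2, -0.5, 1.5]
grip_width: 0.0003
grip_force: 0.8
```

Call:
play_rows(series=[{"dx": 0, "dy": 0, "dz": 0.05, "yaw": 0}, {"dx": 0, "dy": 0, "dz": 0, "yaw": 0}])

```text
t: 9.2
position: [0.4219, -0.3288, 0.0554]
orientation: [-180.0, 0.0, -164.7]
wrist_force: [-0.2, -0.5, 3.8]
grip_width: 0.0001
grip_force: 1.5
```

Call:
play_rows(series=[{"dx": 0, "dy": 0, "dz": 0.05, "yaw": 0}, {"dx": 0, "dy": 0, "dz": 0, "yaw": 0}, {"dx": 0, "dy": 0, "dz": 0, "yaw": 0}])

```text
t: 9.5
position: [0.4219, -0.3288, 0.0544]
orientation: [-180.0, 0.0, -164.7]
wrist_force: [-0.9, 0.9, 5.0]
grip_width: 0.0
grip_force: 2.3
```

Call:
play_rows(series=[{"dx": 0, "dy": 0, "dz": 0.03, "yaw": 0}, {"dx": 0, "dy": 0, "dz": 0, "yaw": 0}, {"dx": 0, "dy": 0, "dz": 0, "yaw": 0}])

```text
t: 9.8
position: [0.4219, -0.3288, 0.0539]
orientation: [-180.0, 0.0, -164.7]
wrist_force: [-1.9, 0.7, 5.7]
grip_width: 0.0004
grip_force: 2.7
```

Run:
```python
from station import *
import cv2
s=observe(); print(s["position"],s["wrist_force"],s["torque"],s["grip_force"])
cv2.imwrite("pics/pNL.png",camera("wrist")["color"])
s=observe(); print(s["position"],s["wrist_force"],s["torque"],s["grip_force"])
```

```text
[ 0.42187745 -0.32875233  0.05385015] [-1.9205781   0.68926398  5.66266034] [0.15169334 0.32210835 0.03920387] 2.7019426971673965
[ 0.421894   -0.32874661  0.05387428] [-0.90340054 -0.04012395  5.43172524] [ 0.0923664   0.32650392 -0.01083074] 2.6990753039717674
```

Near left is sound: a steady 1.6 N/mm. Next is near right.

Call:
play_rows(series=[{"dx": 0, "dy": 0, "dz": -0.9, "yaw": 0}, {"dx": 0, "dy": -1, "dz": 0, "yaw": 0}, {"dx": 0, "dy": -1, "dz": 0, "yaw": 0}, {"dx": 0, "dy": -1, "dz": 0, "yaw": 0}, {"dx": 0, "dy": -1, "dz": 0, "yaw": 0}, {"dx": 0, "dy": -0.05, "dz": 0, "yaw": 0}, {"dx": 0, "dy": 0, "dz": 0.5, "yaw": 0}, {"dx": 0, "dy": 0, "dz": 0, "yaw": 0}, {"dx": 0, "dy": 0, "dz": 0, "yaw": 0}])

```text
t: 10.75
position: [0.4425, -0.4054, 0.0608]
orientation: [179.9, -0.1, -164.6]
wrist_force: [0.2, 0.5, 0.7]
grip_width: -0.0
grip_force: 0.0
```

Call:
play_rows(series=[{"dx": 0, "dy": 0, "dz": 0.05, "yaw": 0}, {"dx": 0, "dy": 0, "dz": 0.05, "yaw": 0}, {"dx": 0, "dy": 0, "dz": 0, "yaw": 0}])

```text
t: 11.05
position: [0.4434, -0.4066, 0.0598]
orientation: [-180.0, 0.0, -164.7]
wrist_force: [-0.3, -0.2, 1.0]
grip_width: 0.0002
grip_force: 0.0
```

Call:
play_rows(series=[{"dx": 0, "dy": 0, "dz": 0.05, "yaw": 0}, {"dx": 0, "dy": 0, "dz": 0, "yaw": 0}])

```text
t: 11.25
position: [0.4433, -0.4068, 0.0587]
orientation: [-180.0, 0.0, -164.7]
wrist_force: [-0.3, -0.1, 1.4]
grip_width: 0.0003
grip_force: 0.1
```

Call:
play_rows(series=[{"dx": 0, "dy": 0, "dz": 0.05, "yaw": 0}, {"dx": 0, "dy": 0, "dz": 0, "yaw": 0}])

```text
t: 11.45
position: [0.4431, -0.4069, 0.0577]
orientation: [-180.0, -0.0, -164.7]
wrist_force: [-1.3, -0.6, 1.2]
grip_width: -0.0001
grip_force: 0.7
```

Call:
play_rows(series=[{"dx": 0, "dy": 0, "dz": 0.05, "yaw": 0}, {"dx": 0, "dy": 0, "dz": 0, "yaw": 0}])

```text
t: 11.65
position: [0.4427, -0.407, 0.0567]
orientation: [-180.0, -0.1, -164.7]
wrist_force: [-3.8, -0.5, 3.6]
grip_width: 0.0001
grip_force: 1.8
```

Call:
play_rows(series=[{"dx": 0, "dy": 0, "dz": 0.03, "yaw": 0}, {"dx": 0, "dy": 0, "dz": 0, "yaw": 0}, {"dx": 0, "dy": 0, "dz": 0, "yaw": 0}])

```text
t: 11.95
position: [0.4428, -0.4072, 0.0565]
orientation: [-180.0, -0.1, -164.7]
wrist_force: [-4.8, -0.3, 5.7]
grip_width: 0.0002
grip_force: 3.2
```

Call:
play_rows(series=[{"dx": 0, "dy": 0, "dz": 0.03, "yaw": 0}, {"dx": 0, "dy": 0, "dz": 0, "yaw": 0}, {"dx": 0, "dy": 0, "dz": 0, "yaw": 0}])

```text
t: 12.25
position: [0.4428, -0.4073, 0.0563]
orientation: [-179.9, -0.1, -164.7]
wrist_force: [-4.7, -0.8, 8.7]
grip_width: -0.0002
grip_force: 4.8
```

Run:
```python
from station import *
import cv2,numpy as np
s=observe(); print(s["position"],s["wrist_force"],s["torque"],s["grip_force"])
a=camera("wrist")["color"]; cv2.imwrite("pics/pNR.png",a)
b=cv2.imread("pics/pNL.png")
cv2.imwrite("pics/cmp.png",np.vstack([b[100:400],a[100:400]]))
s=observe(); print(s["position"],s["wrist_force"],s["torque"],s["grip_force"])
```

```text
[ 0.44284811 -0.40731869  0.05631437] [-4.68540799 -0.75138007  8.69888127] [-0.01275684  1.14952996  0.0503408 ] 4.7793699614703655
[ 0.44285359 -0.40735049  0.05633957] [-6.11193951 -0.8509047   8.1431102 ] [-0.01935856  1.12697688 -0.01642032] 4.7731084283441305
```

View pics/cmp.png

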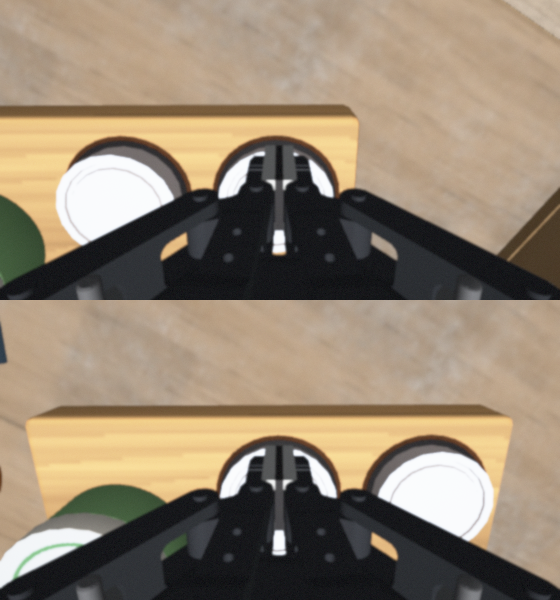

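Near right is the loose one. It tipped about 2 mm under a light load, pushed the finger sideways and then jammed; the lower frame shows the finger at (278,470) on its near rim. I'll lift, move to the middle and press in small steps, checking that it is stiff there before pressing hard.

Call:
play_rows(series=[{"dx": 0, "dy": 0, "dz": -0.6, "yaw": 0}, {"dx": -0.6, "dy": 0, "dz": 0, "yaw": 0}, {"dx": -0.62, "dy": 0, "dz": 0, "yaw": 0}, {"dx": 0, "dy": 0, "dz": 0.35, "yaw": 0}, {"dx": 0, "dy": 0, "dz": 0, "yaw": 0}, {"dx": 0, "dy": 0, "dz": 0, "yaw": 0}])

```text
t: 12.9
position: [0.4665, -0.3998, 0.0596]
orientation: [179.9, -0.1, -164.6]
wrist_force: [-1.6, -0.2, -1.3]
grip_width: -0.0001
grip_force: 0.0
```

Call:
play_rows(series=[{"dx": 0, "dy": 0, "dz": 0.05, "yaw": 0}, {"dx": 0, "dy": 0, "dz": 0, "yaw": 0}])

```text
t: 13.1
position: [0.4664, -0.4003, 0.0592]
orientation: [180.0, -0.0, -164.7]
wrist_force: [0.5, 0.6, 0.1]
grip_width: -0.0
grip_force: 0.0
```

Call:
play_rows(series=[{"dx": 0, "dy": 0, "dz": 0.05, "yaw": 0}, {"dx": 0, "dy": 0, "dz": 0, "yaw": 0}])

```text
t: 13.3
position: [0.4666, -0.4005, 0.0589]
orientation: [-180.0, 0.0, -164.7]
wrist_force: [-0.7, -0.4, 3.1]
grip_width: -0.0004
grip_force: 1.5
```

Call:
play_rows(series=[{"dx": 0, "dy": 0, "dz": 0.05, "yaw": 0}, {"dx": 0, "dy": 0, "dz": 0, "yaw": 0}])

```text
t: 13.5
position: [0.4668, -0.4006, 0.0585]
orientation: [-180.0, 0.0, -164.7]
wrist_force: [-2.2, 1.0, 8.3]
grip_width: 0.0001
grip_force: 4.0
```

Call:
play_rows(series=[{"dx": 0, "dy": 0, "dz": 0.05, "yaw": 0}, {"dx": 0, "dy": 0, "dz": 0.05, "yaw": 0}, {"dx": 0, "dy": 0, "dz": 0, "yaw": 0}])

```text
t: 13.8
position: [0.4669, -0.4007, 0.0568]
orientation: [-179.9, 0.0, -164.7]
wrist_force: [-3.3, 1.7, 10.2]
grip_width: -0.0001
grip_force: 4.9
```

Call:
play_rows(series=[{"dx": 0, "dy": 0, "dz": 0.05, "yaw": 0}, {"dx": 0, "dy": 0, "dz": 0.05, "yaw": 0}, {"dx": 0, "dy": 0, "dz": 0, "yaw": 0}])

```text
t: 14.1
position: [0.4668, -0.4006, 0.0548]
orientation: [-179.9, 0.0, -164.7]
wrist_force: [-3.5, 2.8, 10.9]
grip_width: -0.0004
grip_force: 5.0
```

Call:
play_rows(series=[{"dx": 0, "dy": 0, "dz": 0.05, "yaw": 0}, {"dx": 0, "dy": 0, "dz": 0.05, "yaw": 0}, {"dx": 0, "dy": 0, "dz": 0, "yaw": 0}])

```text
t: 14.4
position: [0.4667, -0.4006, 0.0529]
orientation: [-180.0, 0.0, -164.7]
wrist_force: [-2.8, 3.1, 10.9]
grip_width: -0.0
grip_force: 5.4
```

Moving at about 11 N; now down to the stop.

Call:
play_rows(series=[{"dx": 0, "dy": 0, "dz": 0.05, "yaw": 0}, {"dx": 0, "dy": 0, "dz": 0, "yaw": 0}, {"dx": 0, "dy": 0, "dz": 0, "yaw": 0}])

```text
t: 14.7
position: [0.4668, -0.4006, 0.0527]
orientation: [-179.9, 0.0, -164.7]
wrist_force: [-4.8, 3.9, 17.9]
grip_width: 0.0003
grip_force: 8.7
```

Call:
play_rows(series=[{"dx": 0, "dy": 0, "dz": 0.05, "yaw": 0}, {"dx": 0, "dy": 0, "dz": 0, "yaw": 0}, {"dx": 0, "dy": 0, "dz": 0, "yaw": 0}])

```text
t: 15.0
position: [0.4668, -0.4006, 0.0526]
orientation: [-179.9, 0.0, -164.7]
wrist_force: [-6.5, 5.5, 24.4]
grip_width: -0.0
grip_force: 12.1
```

It is against the stop: 24 N and no further travel after about 6 mm. Now drawing clear.

Call:
play_rows(series=[{"dx": 0, "dy": 0, "dz": -0.3, "yaw": 0}, {"dx": 0, "dy": 0, "dz": -1, "yaw": 0}, {"dx": 0, "dy": 0, "dz": -1, "yaw": 0}, {"dx": 0, "dy": 0, "dz": -1, "yaw": 0}, {"dx": 0, "dy": 0, "dz": -1, "yaw": 0}, {"dx": 0, "dy": 0, "dz": -1, "yaw": 0}, {"dx": 0, "dy": 0, "dz": -1, "yaw": 0}, {"dx": 0, "dy": 0, "dz": -1, "yaw": 0}, {"dx": 0, "dy": 0, "dz": 0, "yaw": 0}, {"dx": 0, "dy": 0, "dz": 0, "yaw": 0}])

```text
t: 16.0
position: [0.4669, -0.4005, 0.1953]
orientation: [-180.0, 0.0, -164.7]
wrist_force: [-0.5, -0.3, -0.1]
grip_width: 0.0002
grip_force: 0.0
```

Run:
```python
from station import *
s=observe(); print(s["position"],s["wrist_force"],abs(s["qvel"]).max()); print(hand_in())
```

```text
[ 0.46690945 -0.40051896  0.19534272] [-0.45654339 -0.32414266 -0.10273433] 1.4416189528445127
the job is handed in; nothing more can be done
None
```

The near-right lid was the loose one: it rocked under a light rim press, I pressed it in its middle about 6 mm down to its stop (24 N), drew clear, and handed the job in at about 16 s; near left was tested and sound, the two far lids were not touched, and no verdict came back.

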